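Snap the retaining clip onto the spindle with the fork

ROBOT

A 6-joint arm with a two-finger parallel gripper is mounted at the origin on a cart in front of the work surface, level with it; the furniture and walls round the work are solid. World frame = base frame: x ahead of the robot, y to its left, z up, the work surface at z = 0. Lengths are in mm, angles in rad, forces in N, time in s.
With the tool pointing down it reaches from about 350 to 975 mm from the base axis. Payload 7.1 kg.
Tool frame: the origin (TCP) lies on the mounting face of the last link; the fingertips stand 182 mm ahead of it and the grasp point (between the pads) lies robot.grip_point_offset ahead of it (robot.grip_point_offset is the distance from the TCP to the grasp point, in mm); z points along the fingers, y is the direction in which the jaws open and shut (so a half turn about z gives the same grasp; the last joint's range is limited). The gripper opens to 88 mm and grips with 3 to 60 N. Pads are 20 mm wide; open, the fingers measure 115 mm over their backs; the gripper's body (75 mm by 178 mm) begins 61 mm behind the grasp point.
Start: joints at [-1.311, 0.423, 1.63, -0, 1.089, -0.019], TCP at [172.02, -600.846, 404.675] pointing down, gripper open.
Joint ranges: [-3, 3], [-0.9, 2.11], [0.09, 2.58], [-1.31, 4.45], [0.11, 2.69], [-2.54, 2.54]. Speed limits (rad/s): [2.39, 2.39, 3.01, 3.14, 3.14, 3.14].

INTERFACE

Orientations are given as a unit quaternion [w, x, y, z].
In Python, from station import robot, grab_frame, calibration gives the robot as it stands.
- The arm moves only by the shell command python3 -m handwheel 'ROWS' [OPENING] [FORCE]. ROWS is JSON, a list of rows, each a list of 2 entries, a list of its own where there are three numbers: the shift along the tool's x, y, z in units of 25 mm (1.0 is 25 mm), then the turn, a rotation vector about the tool's x, y, z in units of 10 degrees (1.0 is 10 degrees). In form: [[[dx, dy, dz], [rx, ry, rz]], ...]. A call has 1 to 20 rows; each row is the pose to reach, as a shift and turn from the pose measured when the call began, along the tool's axes at that moment; what a row does not reach only later rows make up. A row lasts 1/8 s, in which the tool goes at most 62.5 mm and 10.7 degrees, less where a joint would pass 70% of its speed; a pose out of reach is approached as far as the arm can. A call with a gripper value outside its range is refused whole. OPENING is the finger opening in mm, from 0 to 87.8, set as the call begins (- or left out, the last holds). The fingers move at their own pace and stop on an object; FORCE is the grip in N (left out, the last holds). Time passes only in rows, so rows that repeat a pose let the fingers close. It gives the time, the measured TCP pose, the force and the opening at its end, in the units of the state.
- robot.read_state(): the state, without advancing time (a new reading comes with each control period).
- grab_frame(name): name is "scene" or "top" or "wrist"; returns the picture (400x640x3 uint8, red, green, blue); there is no depth.
- calibration(name): a dict with "fx", "fy", "cx", "cy" (pixels), "rvec" (rotation vector, rad) and "tvec" (3), from world to camera coordinates, as OpenCV has them; the wrist camera has in their place "hand_eye" (4x4, takes a point from camera to tool coordinates, whose origin is the TCP and whose axes are the flange's). Camera axes: x right, y down, z forward; pixel columns grow to the right and rows downward; lengths in mm; the calibration is good to about 2 mm. A picture is of the moment at which its call begins: read the wrist's pose just before it. calibration takes no time and is no camera call.
- robot.close_job(): hands the job in, once; it reports no verdict.
The state is a dict: "clock": time; "joint_pos": joint angles; "qvel": joint speeds; "effort": joint torques, N m; "ee_pos": TCP position; "tool_rot": TCP orientation; "ft_force": force on the tool from outside, world axes, zero at the start; "ft_torque": the same for the moment, N m; "finger_gap": finger opening in mm.
Only numpy, scipy, OpenCV 4.12 (cv2) and the standard library are available. Lean on these libraries where they do the work, as an engineer would, in place of code of your own. Each camera call takes 0.05 s, during which the arm holds its last target.

TASK

Pick up the green-handled fork tool and use it to push the orange split clip along its track onto the neck of the upright steel spindle until it snaps fully home. Then lay the fork back in the rest where it was. Do not touch the clip with the fingers and leave the grey-handled flat-bladed tool where it lies.

Things in the scene. Friction and masses are not known exactly. Their poses are not given: they have to be found in the camera images.
- fork_grip (a point): Fork tool level across a white rest: handle green, 110x22x22, steel head 44 wide, 12 high, two tines (8 wide, gap 28). Point: centre of handle, half-way up; grasp here across the 22. x: along tool to the tine tips, 112 ahead at this height; z up. Rest bars, 14 thick, 36 ahead and behind, tops 11 below; base 37 below; 10 high ridges 38 to each side part the lanes. 0.13 kg
- blade_grip (a point): The other tool, to be left alone, 76 mm beside the fork in the same rest (which lane holds which varies): grey handle of the same size, one flat 14 mm blade in place of the fork. Point: centre of the handle, half-way up; x along the tool to the blade, z up.
- clip_center (a point): Orange split clip, 20 high, flat on the stand's deck, slides freely between low rails. Point: centre of its opening, half-way up; x out of its mouth to the spindle. Two sprung arms; behind, a bridge 48 wide with its flat back 21 behind the point, and mid-way a tail 6 wide to 30 behind, which goes between the tines while they push the bridge. Snapping on takes 5 to 9 N, then it stops hard. 0.09 kg
- shaft_groove (a point): Neck of the upright steel spindle on a fixed stand, 20 diameter; a head 28 thick spans 12 to 73 above the point. Point: on the spindle axis at the clip's mid-height, deck 10 below. x: push direction along the track; z up. Deck 78 wide, reaches 95 back; rails 62 apart inside, 6 high. Clip is home with its centre on the axis.
Things that resemble listed ones, but are neither listed nor needed, are in the scene too. Of the things shaped like the part that bears clip_center, the orange one is meant.

How it is judged (in metres and radians):
On the way:
1. the fork pushes the clip against the spindle (contact force between fork and clip above 0.3 N and horizontal distance between clip_center and shaft_groove below 0.03 m), for 0.05 s.
At the end, for the whole second after the job is handed in: The clip sits on the spindle's neck, its centre within 5 mm of the spindle axis and flat within 10 degrees; the fork lies still and level in the rest, within 40 mm of where it started (horizontal distance between clip_center and shaft_groove below 0.005 m and distance between clip_center and shaft_groove below 0.008 m and angle between clip_center's own z axis and vertical below 0.17 rad and linear speed of each of clip, fork below 0.02 m/s and distance of fork_grip from where it was at the start of the episode below 0.04 m and angle between fork_grip's own z axis and vertical below 0.2 rad); the robot touches nothing.
It fails at once if the fingers or the arm touch the clip (contact force between any of the fingers, the arm and clip above 0.5 N).
It fails at once if the flat-bladed tool is moved by more than 30 mm (distance of blade_grip from where it was at the start of the episode above 0.03 m).
It also fails if it takes over 48 s, if anything falls off the work surface, if the arm or the gripper's body presses on something with over 40 N, if the wrist force passes 120 N, or if a joint passes its speed limit or range.

## Working session

There is one attempt and no reset: what is moved stays moved. The work goes in short steps, Python scripts to look and compute and a shell command to move; the robot and the scene stay as the last step left them, time stands still between calls to the robot, and variables do not carry over. Pictures are saved under pics/ and viewed, and the job is handed in when it is done.

```bash
mkdir -p pics; ls; python3 - <<'E'
from station import robot, grab_frame, calibration
import cv2
print(robot.read_state()); print(robot.grip_point_offset)
for n in ("scene","top","wrist"):
    print(n,calibration(n))
    cv2.imwrite(f"pics/{n}0.png",cv2.cvtColor(grab_frame(n),cv2.COLOR_RGB2BGR))
E
```

```text
pics
{'clock': 0.0, 'joint_pos': array([-1.31096023e+00,  4.23855477e-01,  1.63068229e+00,  1.09999144e-05,
        1.08861740e+00, -1.89874004e-02]), 'qvel': array([ 8.90562223e-04,  9.02363450e-05, -4.73600397e-04, -2.12562651e-03,
        3.89206296e-04, -4.48163379e-04]), 'effort': array([ 2.08313868e-04, -5.44619071e+01, -2.73666215e+01,  6.42258511e-02,
        2.27525382e-02, -1.32144755e-04]), 'ee_pos': array([ 171.97771329, -600.5848    ,  403.89537516]), 'tool_rot': array([-7.76186925e-04,  9.90297964e-01,  1.38958021e-01, -8.90198553e-05]), 'ft_force': array([ 0.74876896, -0.39955185,  0.01222924]), 'ft_torque': array([ 0.05672232, -0.00956493,  0.01447774]), 'finger_gap': 87.57112583003676}
163.3
scene {'fx': 520.8696736896732, 'fy': 520.8696736896732, 'cx': 326.278785299032, 'cy': 190.061018602208, 'rvec': array([ 0.69556298, -2.66891917,  1.04197274]), 'tvec': array([371.90100856, 266.8622289 , 984.68268308])}
top {'fx': 423.1981597056849, 'fy': 423.1981597056849, 'cx': 322.74658709575897, 'cy': 196.62739321033024, 'rvec': array([ 2.20181443, -2.16282653,  0.09489739]), 'tvec': array([-91.38132991, 511.55452132, 869.54122971])}
wrist {'fx': 296.3651855196225, 'fy': 296.3651855196225, 'cx': 320.3188102010293, 'cy': 201.49984681987493, 'hand_eye': array([[-3.69556834e-04, -9.66754613e-01, -2.55705656e-01,
         6.94518882e+01],
       [ 9.99999917e-01, -4.01253854e-04,  7.17903978e-05,
        -4.17457290e-01],
       [-1.72006578e-04, -2.55705608e-01,  9.66754681e-01,
         2.02137036e+01],
       [ 0.00000000e+00,  0.00000000e+00,  0.00000000e+00,
         1.00000000e+00]])}
```

View pics/scene0.png

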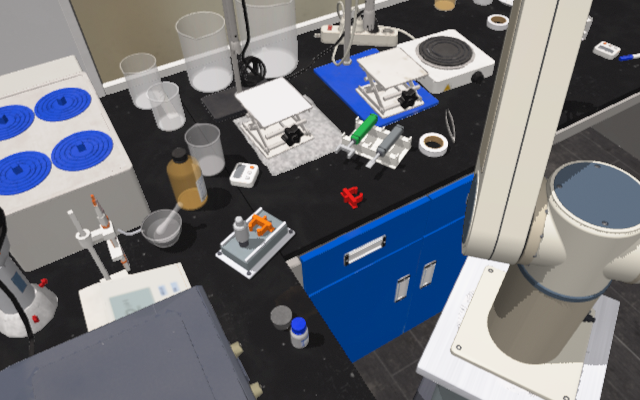

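View pics/top0.png

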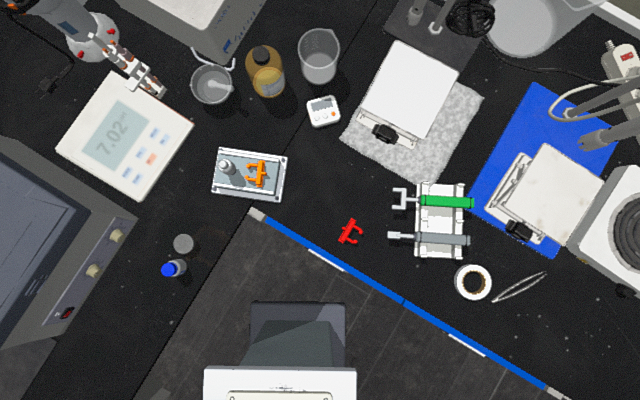

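View pics/wrist0.png

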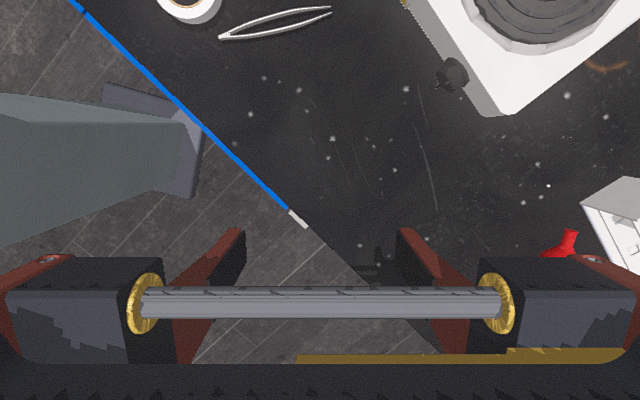

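The top view shows the fork (green, ~(435,201), tines left), blade (~(430,238)), orange clip (~(258,172)) and spindle (~(226,167)). A red decoy clip sits at (350,231). I'll zoom in next.

```bash
cat > h.py <<'E'
from station import robot, grab_frame, calibration
import cv2, numpy as np
from scipy.spatial.transform import Rotation as R
def cam(n):
    c=calibration(n);K=np.array([[c['fx'],0,c['cx']],[0,c['fy'],c['cy']],[0,0,1]])
    return K,cv2.Rodrigues(np.array(c['rvec']))[0],np.array(c['tvec'])
def toz(n,uv,z):
    K,Rm,t=cam(n);d=Rm.T@np.linalg.inv(K)@np.array([uv[0],uv[1],1.]);o=-Rm.T@t
    return o+d*(z-o[2])/d[2]
def proj(n,p):
    K,Rm,t=cam(n);q=K@(Rm@np.asarray(p,float)+t);return q[:2]/q[2]
def tri(uvt,uvs):
    Ps=[]
    for n in("top","scene"):
        K,Rm,t=cam(n);Ps.append(K@np.c_[Rm,t])
    X=cv2.triangulatePoints(Ps[0],Ps[1],np.array(uvt,float).reshape(2,1),np.array(uvs,float).reshape(2,1)).ravel();return X[:3]/X[3]
def crop(src,dst,x,y,w,h,s):
    im=cv2.imread(src)[y:y+h,x:x+w];cv2.imwrite(dst,cv2.resize(im,None,fx=s,fy=s,interpolation=cv2.INTER_CUBIC))
def wpose():
    s=robot.read_state();q=s['tool_rot'];return np.array(s['ee_pos']),R.from_quat([q[1],q[2],q[3],q[0]]).as_matrix()
E
python3 - <<'E'
from h import *
crop("pics/top0.png","pics/tA.png",380,170,100,100,6)
crop("pics/top0.png","pics/tB.png",205,140,90,70,8)
crop("pics/scene0.png","pics/sA.png",330,105,90,70,8)
crop("pics/scene0.png","pics/sB.png",210,200,90,80,7)
E
```

```text
(no output)
```

View pics/tA.png

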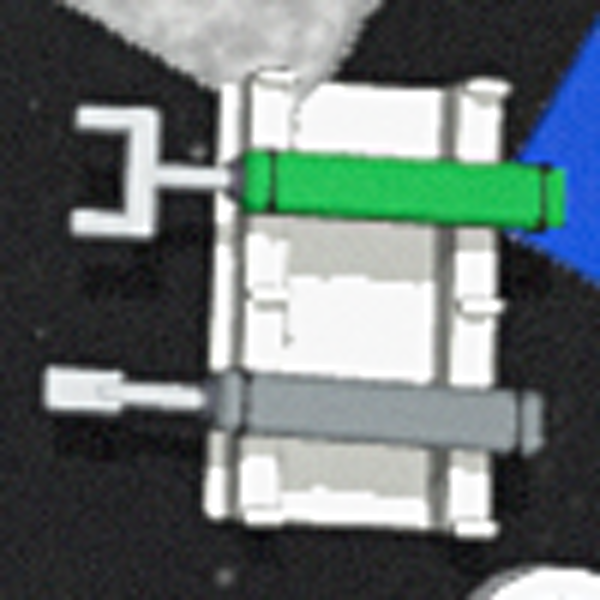

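View pics/tB.png

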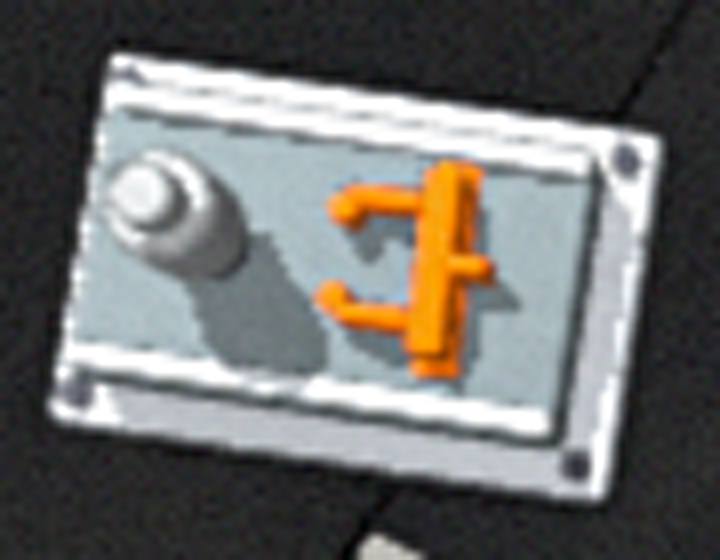

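View pics/sA.png

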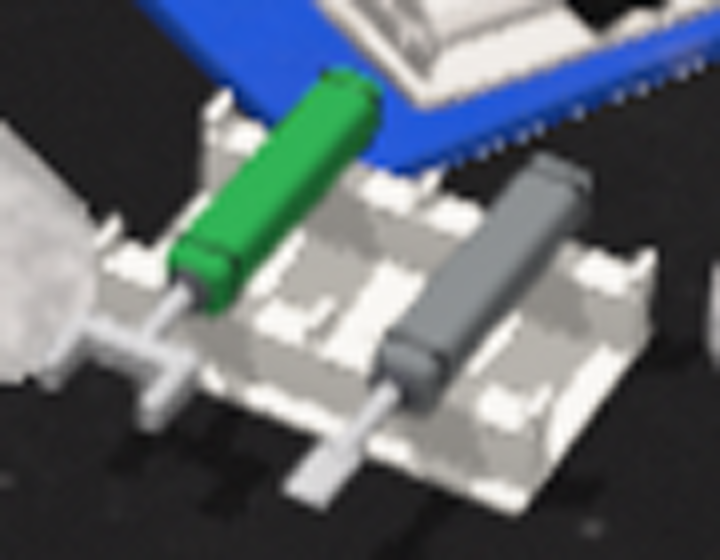

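View pics/sB.png

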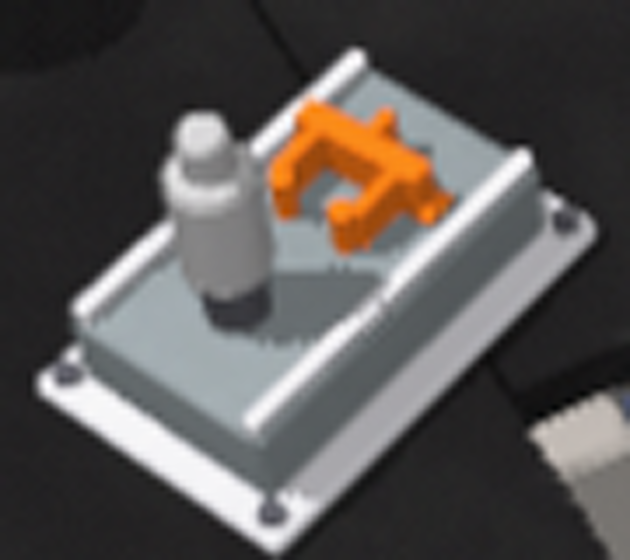

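```bash
python3 - <<'E'
from h import *
for n in("top","scene"):
    K,Rm,t=cam(n);print(n,"centre",-Rm.T@t)
T=lambda x,y:(380+x/6,170+y/6); S=lambda x,y:(330+x/8,105+y/8)
T2=lambda x,y:(205+x/8,140+y/8); S2=lambda x,y:(210+x/7,200+y/7)
def p(n,a,b):print(n,np.round(tri(a,b),1))
p("tine up tip",T(76,110),S(50,372)); p("tine low tip",T(72,222),S(150,415))
p("handle front top, upper",T(248,153),S(180,250));p("handle front top lower",T(248,208),S(232,262))
p("handle rear upper",T(563,170),S(330,72));p("rear low",T(563,222),S(378,98))
p("boss top",T2(135,195),S2(203,122))
p("rail back up",T2(590,160),S2(360,55));p("rail back low",T2(550,425),S2(528,157))
p("rail front up",T2(112,98),S2(80,308));p("rail front low",T2(70,355),S2(252,422))
p("clip tail end top",T2(492,265),S2(388,115))
p("clip arm tip up",T2(345,205),S2(285,175));p("clip arm tip low",T2(328,292),S2(340,215))
p("base corner NE",T2(662,135),S2(597,230)) if 0 else None
E
```

```text
top centre [440.58589518 -78.02711309 908.81041175]
scene centre [ 84.90469161 590.77491815 907.13945188]
tine up tip [ 529.  -227.6   39.4]
tine low tip [ 492.  -225.3   40.2]
handle front top, upper [ 514.1 -284.    51.4]
handle front top lower [ 495.5 -282.9   55.2]
handle rear upper [ 513.1 -392.1   45.3]
rear low [ 496.  -393.6   40.2]
boss top [561.6 108.1 122.4]
rail back up [585.6  10.2  38.5]
rail back low [516.9  19.   38. ]
rail front up [599.9 134.3  41.7]
rail front low [532.4 142.6  40.6]
clip tail end top [557.   33.8  50.2]
clip arm tip up [570.2  70.6  53.2]
clip arm tip low [547.8  74.4  51.8]
```

```bash
cat >> h.py <<'E'
def box(x0,x1,y0,y1,z0,z1): return np.array([[x,y,z] for x in(x0,x1) for y in(y0,y1) for z in(z0,z1)],float)
def place(P,p): 
    c,s=np.cos(p[3]),np.sin(p[3]);return P@np.array([[c,-s,0],[s,c,0],[0,0,1]]).T+np.array(p[:3])
def projN(n,P):
    K,Rm,t=cam(n);q=(P@Rm.T+t)@K.T;return q[:,:2]/q[:,2:]
UP=4
def render(n,boxes,p,shape=(400,640)):
    m=np.zeros((shape[0]*UP,shape[1]*UP),np.uint8)
    for b in boxes:
        uv=(projN(n,place(b,p))+.5)*UP-.5
        cv2.fillConvexPoly(m,cv2.convexHull(uv.astype(np.float32)).astype(np.int32),255)
    return cv2.resize(m,(shape[1],shape[0]),interpolation=cv2.INTER_AREA)/255.
E
cat > fit.py <<'E'
from h import *
from scipy.optimize import minimize
ims={n:cv2.imread(f"pics/{n}0.png") for n in("top","scene")}
def mask(n,f,roi):
    h=cv2.cvtColor(ims[n],cv2.COLOR_BGR2HSV);m=cv2.inRange(h,*f)/255.;o=np.zeros_like(m);x0,y0,x1,y1=roi;o[y0:y1,x0:x1]=m[y0:y1,x0:x1];return o
def fit(boxes,masks,p0,names=("top","scene")):
    f=lambda p:sum(((cv2.GaussianBlur(render(n,boxes,p),(0,0),1)-cv2.GaussianBlur(masks[n],(0,0),1))**2).sum() for n in names)
    s=np.r_[np.tile(p0,(5,1))]; s=np.array(s,float)
    for i,d in enumerate((6,6,5,.06)): s[i+1,i]+=d
    r=minimize(f,p0,method="Nelder-Mead",options=dict(initial_simplex=s,xatol=.02,fatol=.01,maxiter=400))
    return r.x,r.fun
g=((50,120,50),(75,255,255));rois={"top":(380,170,490,270),"scene":(330,100,420,180)}
M={n:mask(n,g,rois[n]) for n in ims}
print([m.sum() for m in M.values()])
for names in(("top","scene"),("top",),("scene",)):
    print("fork",names,fit([box(-55,55,-11,11,-11,11)],M,[505,-338,37,1.54],names))
o=((5,150,120),(20,255,255));rois={"top":(205,140,295,210),"scene":(210,200,300,280)}
C={n:mask(n,o,rois[n]) for n in ims};print([m.sum() for m in C.values()])
clip=[box(-21,-11,-24,24,-10,10),box(-30,-20,-3,3,-10,10),box(-12,14,11,17,-10,10),box(-12,14,-17,-11,-10,10)]
for names in(("top","scene"),("top",),("scene",)):
    print("clip",names,fit(clip,C,[563,62,44,1.46],names))
E
python3 fit.py
```

```text
[np.float64(528.0), np.float64(296.0)]
fork ('top', 'scene') (array([ 506.31702205, -338.37459486,   39.50385082,    1.54202311]), np.float64(96.61980100920411))
fork ('top',) (array([ 506.30270243, -337.79209379,   39.67159269,    1.53247597]), np.float64(40.19371468263334))
fork ('scene',) (array([ 507.23232508, -341.14269824,   39.65578979,    1.57276281]), np.float64(51.26314264265047))
[np.float64(261.0), np.float64(287.0)]
clip ('top', 'scene') (array([558.89102092,  63.26660418,  45.56263147,   1.47675823]), np.float64(39.666168045877555))
clip ('top',) (array([559.32553847,  63.83051673,  42.83677784,   1.51012524]), np.float64(14.709574812155857))
clip ('scene',) (array([558.09255333,  64.31938724,  46.26253091,   1.47582664]), np.float64(24.20937117429034))
```

```bash
cat >> h.py <<'E'
def plan(pos,yaw,tilt=None):
    """TCP target, tool z down, tool x at world yaw -> shift units, turn units"""
    p,Rm=wpose();c,s=np.cos(yaw),np.sin(yaw)
    Rt=np.array([[c,s,0],[s,-c,0],[0,0,-1.]])
    d=Rm.T@(np.array(pos)-p)/25;r=R.from_matrix(Rm.T@Rt).as_rotvec(degrees=True)/10
    print("shift",np.round(d,3),"turn",np.round(r,3))
def st():
    s=robot.read_state();p,Rm=wpose();print(round(s['clock'],2),np.round(p,1),"yaw",np.round(np.arctan2(Rm[1,0],Rm[0,0]),4),"toolz",np.round(Rm[:,2],3),np.round(s['ft_force'],2),round(s['finger_gap'],1))
E
python3 - <<'E'
from h import *
plan([506.3,-338.4,310],1.538)
E
```

```text
shift [15.744 -6.401  3.772] turn [-6.000e-03 -4.000e-03 -7.215e+00]
```

```bash
python3 -m handwheel '[[[2.2,-0.9,0.2],[0,0,-1.0]],[[4.4,-1.8,0.5],[0,0,-2.0]],[[6.6,-2.7,0.9],[0,0,-3.0]],[[8.8,-3.6,1.5],[0,0,-4.0]],[[11.0,-4.5,2.2],[0,0,-5.0]],[[13.2,-5.4,3.0],[0,0,-6.0]],[[15.0,-6.1,3.5],[0,0,-6.9]],[[15.74,-6.4,3.77],[-0.006,-0.004,-7.215]],[[15.74,-6.4,3.77],[-0.006,-0.004,-7.215]],[[15.74,-6.4,3.77],[-0.006,-0.004,-7.215]]]' 60 30; python3 - <<'E'
from h import *
st()
im=grab_frame("wrist");cv2.imwrite("pics/w1.png",cv2.cvtColor(im,cv2.COLOR_RGB2BGR))
# predicted fork wireframe overlay
p,Rm=wpose();H=calibration("wrist");he=H['hand_eye']
def pj(P):
    q=(P-p)@Rm; q=(q-he[:3,3])@he[:3,:3]; return np.c_[H['fx']*q[:,0]/q[:,2]+H['cx'],H['fy']*q[:,1]/q[:,2]+H['cy']]
print(np.round(pj(place(np.array([[55,11,11],[55,-11,11],[-55,11,11],[-55,-11,11],[112,22,6],[112,-22,6.]]),[506.3,-338.4,37,1.538])),1))
E
```

```text
clock: 1.4
ee_pos: [505.3, -339.4, 310.4]
tool_rot: [0.0, 0.719, 0.694, -0.0]
ft_force: [0.0, -0.2, -0.5]
finger_gap: 60.0
1.4 [ 505.3 -339.4  310.4] yaw 1.5354 toolz [-0. -0. -1.] [ 0.05 -0.25 -0.48] 60.0
[[308.  140.7]
 [335.4 140.6]
 [309.7 265.7]
 [334.2 265.6]
 [292.9  64.8]
 [350.1  64.6]]
```

View pics/w1.png

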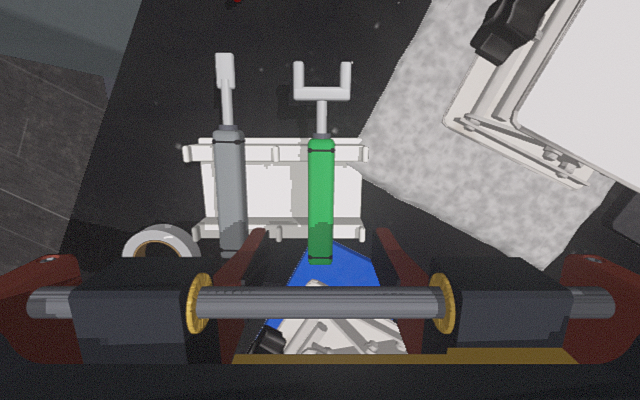

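```bash
python3 - <<'E'
from h import *
im=cv2.imread("pics/top0.png")
for z,c in((98,(0,0,255)),):
    P=place(box(-38,38,-89,89,z,z),[506.3,-338.4,0,1.538])[[0,2,6,4]]
    uv=projN("top",P);cv2.polylines(im,[uv.astype(np.int32)],True,c,1)
cv2.imwrite("pics/t_o.png",im); crop("pics/t_o.png","pics/t_o2.png",330,20,280,250,2.4)
s=cv2.imread("pics/scene0.png");uv=projN("scene",P);cv2.polylines(s,[uv.astype(np.int32)],True,c,1);cv2.imwrite("pics/s_o.png",s);crop("pics/s_o.png","pics/s_o2.png",220,20,280,200,2.4)
E
```

```text
(no output)
```

View pics/t_o2.png

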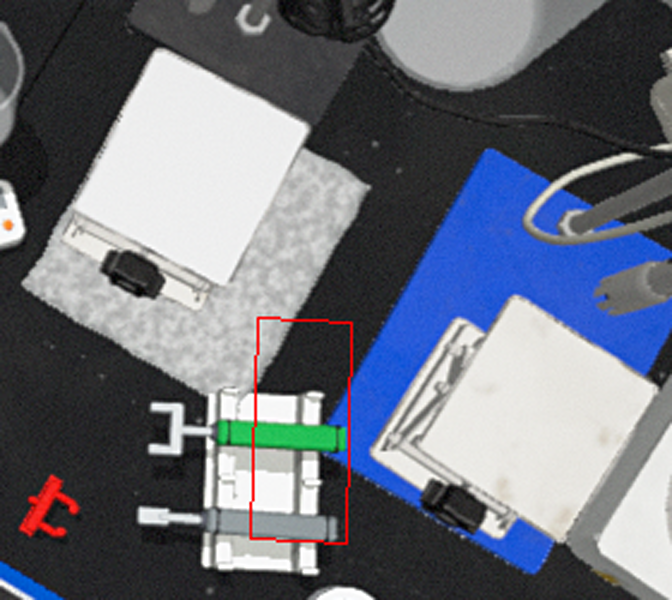

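View pics/s_o2.png

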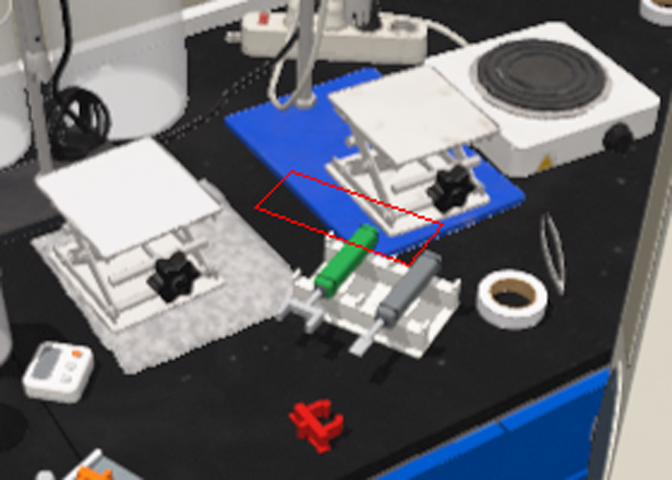

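```bash
python3 - <<'E'
from h import *
plan([505.5,-338.6,200.3],1.531)
E
```

```text
shift [0.042 0.009 4.409] turn [0.002 0.003 0.024]
```

```bash
python3 -m handwheel '[[[0.04,0.01,1.5],[0,0,0.02]],[[0.04,0.01,3.0],[0,0,0.024]],[[0.04,0.01,4.0],[0,0,0.024]],[[0.04,0.01,4.41],[0,0,0.024]],[[0.04,0.01,4.41],[0,0,0.024]]]'; python3 -m handwheel '[[[0,0,0],[0,0,0]],[[0,0,0],[0,0,0]],[[0,0,0],[0,0,0]],[[0,0,0],[0,0,0]],[[0,0,0],[0,0,0]]]' 15 40;  python3 - <<'E'
from h import *
st()
im=grab_frame("wrist");cv2.imwrite("pics/w2.png",cv2.cvtColor(im,cv2.COLOR_RGB2BGR))
E
```

```text
clock: 2.08
ee_pos: [505.0, -339.4, 200.4]
tool_rot: [0.0, 0.722, 0.692, -0.0]
ft_force: [-0.0, 1.0, 0.7]
finger_gap: 60.0
clock: 2.7
ee_pos: [505.1, -339.4, 200.6]
tool_rot: [0.0, 0.722, 0.692, -0.0]
ft_force: [0.4, -0.1, 3.9]
finger_gap: 21.6
2.7 [ 505.1 -339.4  200.6] yaw 1.5295 toolz [ 0. -0. -1.] [ 0.37 -0.07  3.87] 21.6
```

View pics/w2.png

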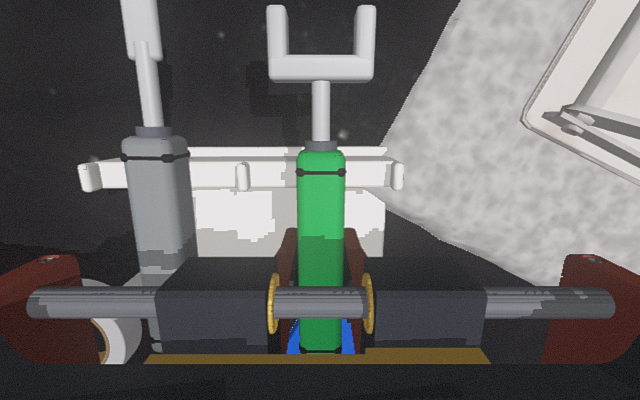

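```bash
python3 - <<'E'
from h import *
print("red",np.round(toz("top",(350,231),10),0))
yaw=1.451;d=np.array([np.cos(yaw),np.sin(yaw)]);g=np.array([562.5,108.5])
print(g-212*d)
plan([505.1,-339.4,350],1.5295)
q=g-220*d
plan([q[0],q[1],350],yaw)
E
```

```text
red [ 442. -141.   10.]
[ 537.16388079 -101.98059546]
shift [-3.000e-03  1.000e-03 -5.974e+00] turn [ 0.001  0.002 -0.   ]
shift [ 9.219  0.865 -5.978] turn [0.001 0.002 0.45 ]
```

```bash
python3 -m handwheel '[[[0,0,-0.8],[0,0,0]],[[0,0,-2.4],[0,0,0]],[[0,0,-4.4],[0,0,0]],[[0.8,0.1,-6.0],[0,0,0]],[[2.8,0.3,-6.0],[0,0,0.15]],[[5.0,0.5,-6.0],[0,0,0.3]],[[7.2,0.7,-6.0],[0,0,0.4]],[[8.8,0.85,-6.0],[0,0,0.45]],[[9.22,0.865,-6.0],[0,0,0.45]],[[9.22,0.865,-6.0],[0,0,0.45]]]'; python3 - <<'E'
from h import *
st()
for n in("wrist","top","scene"):
    cv2.imwrite(f"pics/{n}3.png",cv2.cvtColor(grab_frame(n),cv2.COLOR_RGB2BGR))
E
```

```text
clock: 4.0
ee_pos: [536.2, -109.7, 351.2]
tool_rot: [0.001, 0.748, 0.664, 0.0]
ft_force: [0.2, -0.2, -1.1]
finger_gap: 21.8
4.0 [ 536.2 -109.7  351.2] yaw 1.4524 toolz [ 0.001 -0.001 -1.   ] [ 0.17 -0.25 -1.15] 21.8
```

View pics/wrist3.png

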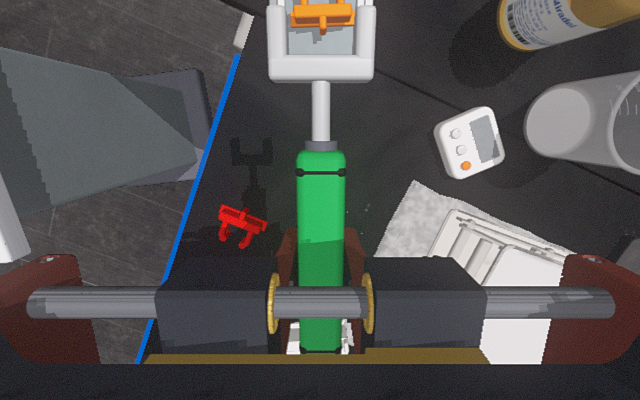

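View pics/scene3.png

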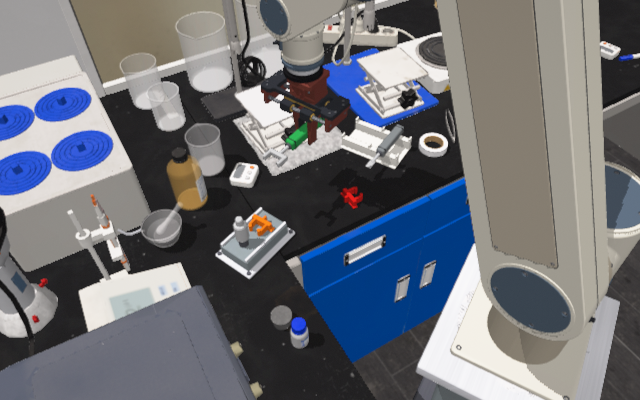

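```bash
python3 - <<'E'
from h import *
plan([537.2,-102,210.5],1.451)
E
```

```text
shift [ 3.680e-01 -5.000e-03  5.609e+00] turn [ 0.003  0.004 -0.007]
```

```bash
python3 -m handwheel '[[[0,0,1.8],[0,0,0]],[[0,0,3.6],[0,0,0]],[[0,0,5.0],[0,0,0]],[[0,0,5.6],[0,0,0]],[[0,0,5.6],[0,0,0]],[[0,0,5.6],[0,0,0]]]'; python3 - <<'E'
from h import *
st()
for n in("wrist","top","scene"):
    cv2.imwrite(f"pics/{n}4.png",cv2.cvtColor(grab_frame(n),cv2.COLOR_RGB2BGR))
crop("pics/top4.png","pics/tB4.png",205,120,160,120,5)
crop("pics/scene4.png","pics/sB4.png",210,180,120,100,6)
E
```

```text
clock: 4.9
ee_pos: [536.9, -111.6, 211.9]
tool_rot: [0.001, 0.749, 0.663, 0.001]
ft_force: [0.1, -0.4, -1.5]
finger_gap: 21.8
4.9 [ 536.9 -111.6  211.9] yaw 1.4493 toolz [ 0.002 -0.001 -1.   ] [ 0.07 -0.39 -1.55] 21.8
```

View pics/wrist4.png

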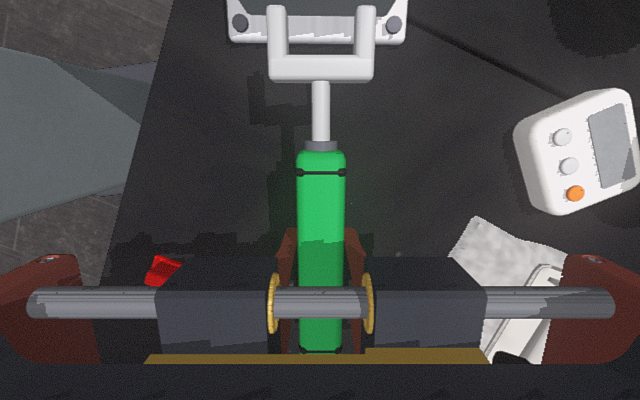

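View pics/tB4.png

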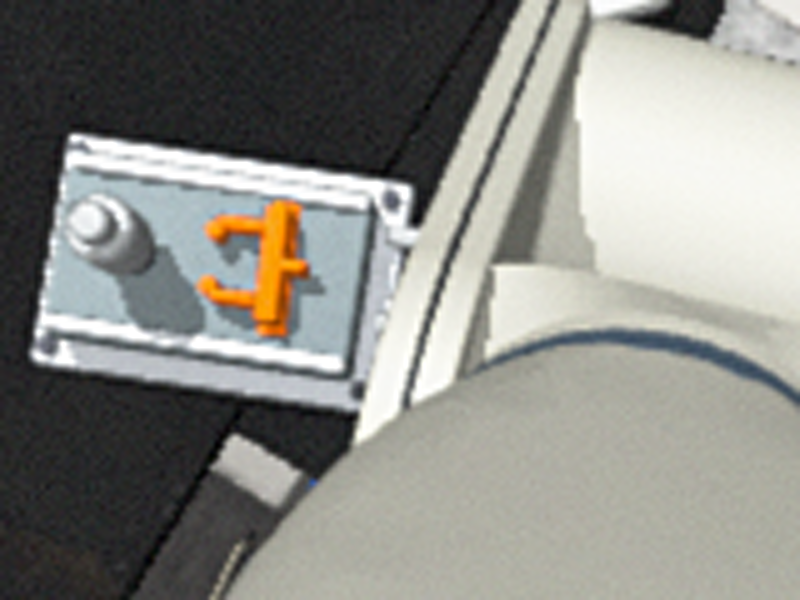

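View pics/sB4.png

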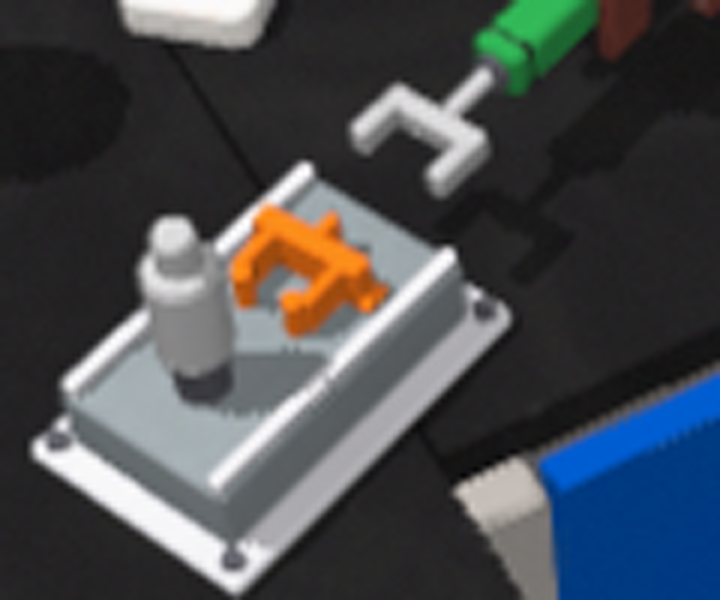

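```bash
python3 - <<'E'
from h import *
yaw=1.444;d=np.array([np.cos(yaw),np.sin(yaw)]);g=np.array([561.5,108.5])
for s in(-222,-185,-155,-133):
    q=g+s*d; print(s,q);plan([q[0],q[1],211],yaw)
E
```

```text
-222 [ 533.42658096 -111.71780842]
shift [-0.033 -0.129  0.042] turn [0.016 0.005 0.033]
-185 [538.10548413 -75.01484035]
shift [ 1.447 -0.12   0.041] turn [0.016 0.005 0.033]
-155 [541.89918941 -45.25567705]
shift [ 2.647 -0.113  0.039] turn [0.016 0.005 0.033]
-133 [544.68123994 -23.43229063]
shift [ 3.527 -0.108  0.039] turn [0.016 0.005 0.033]
```

```bash
python3 -m handwheel '[[[0,-0.12,0.04],[0.015,0,0.03]],[[0.5,-0.12,0.04],[0.015,0,0.03]],[[1.0,-0.12,0.04],[0.015,0,0.03]],[[1.3,-0.12,0.04],[0.015,0,0.03]],[[1.6,-0.12,0.04],[0.015,0,0.03]],[[1.9,-0.115,0.04],[0.015,0,0.03]],[[2.2,-0.115,0.04],[0.015,0,0.03]],[[2.4,-0.115,0.04],[0.015,0,0.03]],[[2.4,-0.115,0.04],[0.015,0,0.03]]]'; python3 - <<'E'
from h import *
st()
for n in("wrist","top","scene"):
    cv2.imwrite(f"pics/{n}5.png",cv2.cvtColor(grab_frame(n),cv2.COLOR_RGB2BGR))
crop("pics/scene5.png","pics/sB5.png",210,180,120,100,6)
E
```

```text
clock: 6.18
ee_pos: [541.2, -51.1, 211.0]
tool_rot: [0.0, 0.75, 0.661, -0.0]
ft_force: [-0.1, -0.4, -2.0]
finger_gap: 21.3
6.17 [541.2 -51.1 211. ] yaw 1.4449 toolz [ 0.    -0.001 -1.   ] [-0.13 -0.44 -1.97] 21.3
```

View pics/wrist5.png

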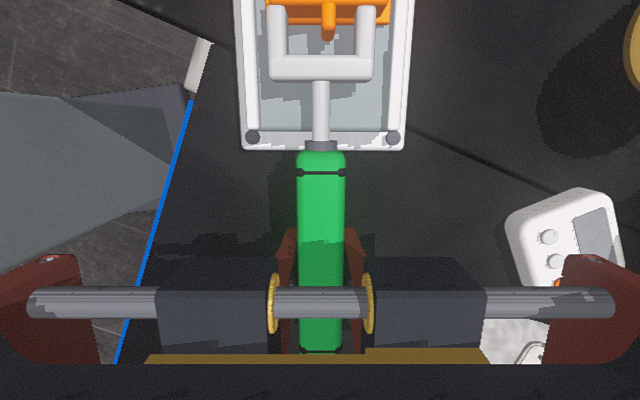

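View pics/sB5.png

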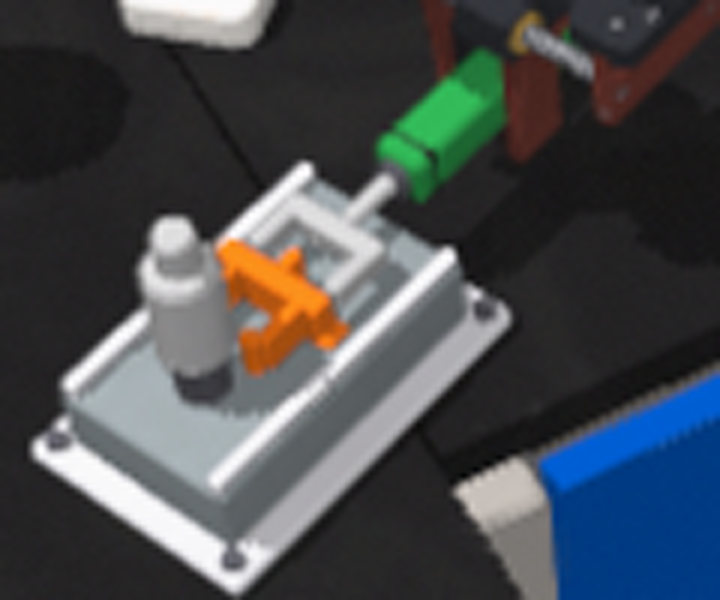

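```bash
python3 -m handwheel '[[[0.2,0,0],[0,0,0]],[[0.4,0,0],[0,0,0]],[[0.55,0,0],[0,0,0]],[[0.7,0,0],[0,0,0]],[[0.8,0,0],[0,0,0]]]'; python3 -m handwheel '[[[0.1,0,0],[0,0,0]],[[0.2,0,0],[0,0,0]]]'
```

```text
clock: 6.95
ee_pos: [543.4, -31.6, 210.9]
tool_rot: [0.0, 0.75, 0.661, -0.001]
ft_force: [-1.3, -2.1, -1.1]
finger_gap: 21.8
clock: 7.2
ee_pos: [544.1, -26.3, 210.9]
tool_rot: [0.0, 0.75, 0.661, -0.001]
ft_force: [-0.5, -0.3, -1.3]
finger_gap: 21.6
```

```bash
python3 -m handwheel '[[[0.08,0,0],[0,0,0]],[[0.16,0,0],[0,0,0]]]'; python3 -m handwheel '[[[0.06,0,0],[0,0,0]],[[0.12,0,0],[0,0,0]]]';python3 - <<'E'
from h import *
st()
for n in("wrist","top","scene"):
    cv2.imwrite(f"pics/{n}6.png",cv2.cvtColor(grab_frame(n),cv2.COLOR_RGB2BGR))
crop("pics/scene6.png","pics/sB6.png",210,180,120,100,6)
crop("pics/top6.png","pics/tB6.png",205,120,120,100,6)
E
```

```text
clock: 7.45
ee_pos: [544.5, -24.4, 211.0]
tool_rot: [0.002, 0.75, 0.662, -0.002]
ft_force: [-3.8, -30.4, 2.1]
finger_gap: 21.8
clock: 7.7
ee_pos: [544.7, -23.8, 211.1]
tool_rot: [0.003, 0.749, 0.662, -0.003]
ft_force: [-3.8, -30.7, 2.2]
finger_gap: 21.9
7.7 [544.7 -23.8 211.1] yaw 1.4479 toolz [-0.002 -0.009 -1.   ] [ -3.79 -30.65   2.16] 21.9
```

View pics/tB6.png

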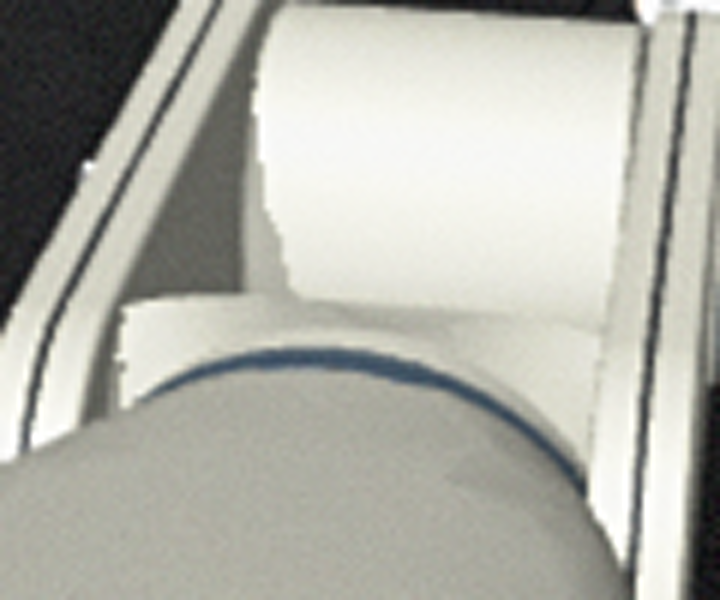

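View pics/sB6.png

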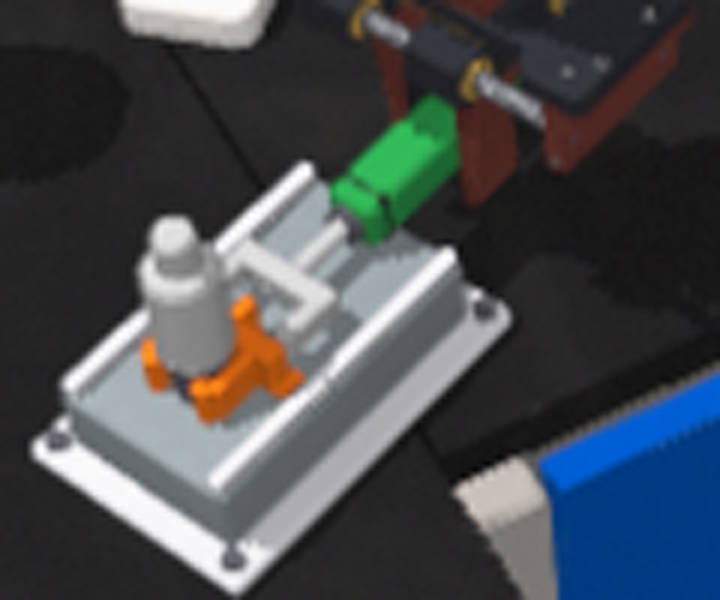

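```bash
python3 -m handwheel '[[[-0.3,0,0],[0,0,0]],[[-1.0,0,0],[0,0,0]],[[-2.2,0,0],[0,0,0]],[[-3.4,0,-0.3],[0,0,0]],[[-4.2,0,-1.5],[0,0,0]],[[-4.4,0,-3.5],[0,0,0]],[[-4.4,0,-5.5],[0,0,0]],[[-4.4,0,-5.5],[0,0,0]]]';python3 - <<'E'
from h import *
st()
for n in("wrist","top","scene"):
    cv2.imwrite(f"pics/{n}7.png",cv2.cvtColor(grab_frame(n),cv2.COLOR_RGB2BGR))
crop("pics/scene7.png","pics/sB7.png",210,200,90,80,7)
crop("pics/top7.png","pics/tB7.png",205,140,90,70,8)
E
```

```text
clock: 8.85
ee_pos: [532.5, -132.7, 353.5]
tool_rot: [0.006, 0.749, 0.662, -0.001]
ft_force: [0.2, -0.0, -2.0]
finger_gap: 21.7
8.85 [ 532.5 -132.7  353.5] yaw 1.447 toolz [ 0.006 -0.01  -1.   ] [ 0.24 -0.01 -2.03] 21.7
```

View pics/tB7.png

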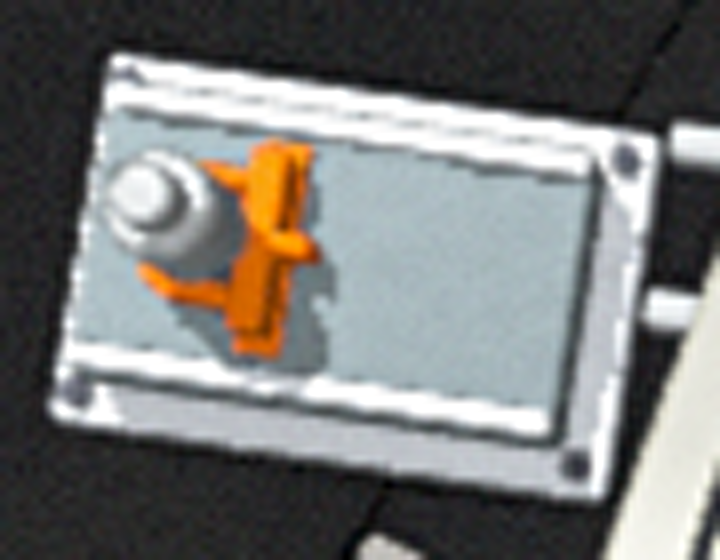

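View pics/sB7.png

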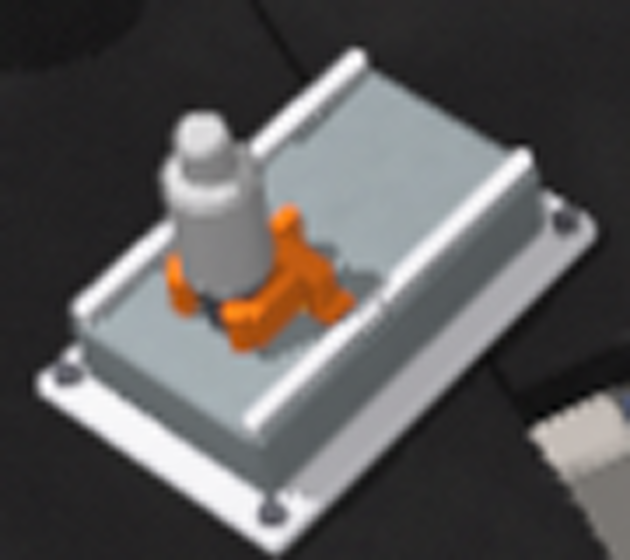

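View pics/wrist7.png

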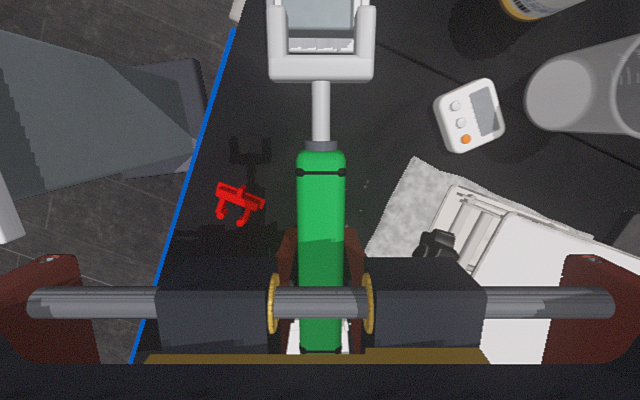

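```bash
cat > fit2.py <<'E'
import sys
from h import *
from scipy.optimize import minimize
tag=sys.argv[1]
o=((5,150,100),(20,255,255));rois={"top":(205,140,295,210),"scene":(210,200,300,280)}
G=np.array([562,108.5,44.])
th=np.linspace(0,2*np.pi,24)
cyl=np.array([[15*np.cos(a),15*np.sin(a),z] for a in th for z in(11,80)])
clip=[box(-21,-11,-24,24,-10,10),box(-30,-20,-3,3,-10,10),box(-12,14,11,17,-10,10),box(-12,14,-17,-11,-10,10)]
def run(tag,p0,occ):
    M={};V={}
    for n in rois:
        h=cv2.cvtColor(cv2.imread(f"pics/{n}{tag}.png"),cv2.COLOR_BGR2HSV);m=cv2.inRange(h,*o)/255.;a=np.zeros_like(m);x0,y0,x1,y1=rois[n];a[y0:y1,x0:x1]=m[y0:y1,x0:x1];M[n]=a
        V[n]=1-(render(n,[cyl],[*G,0]) >0) if occ else np.ones_like(a)
    f=lambda p:sum((V[n]*(cv2.GaussianBlur(render(n,clip,p),(0,0),1)-cv2.GaussianBlur(M[n],(0,0),1))**2).sum() for n in rois)
    s=np.tile(np.array(p0,float),(5,1))
    for i,d in enumerate((5,5,4,.06)): s[i+1,i]+=d
    r=minimize(f,p0,method="Nelder-Mead",options=dict(initial_simplex=s,xatol=.02,fatol=.01,maxiter=400));return r.x,r.fun
a=run("0",[559,63,45,1.46],False);b=run(tag,[563,107,45,1.46],True)
print(a,b,b[0][:3]-a[0][:3])
E
python3 fit2.py 7
```

```text
(array([558.77734708,  63.48554342,  45.37352016,   1.47676299]), np.float64(37.92027091393386)) (array([563.99009674, 108.48849317,  46.62011007,   1.42538905]), np.float64(26.14770237900074)) [ 5.21274967 45.00294975  1.24658991]
```

```bash
python3 - <<'E'
from h import *
plan([505.3,-339.2,351],1.5295)
E
```

```text
shift [-8.354  0.011 -0.025] turn [-0.013  0.047 -0.47 ]
```

```bash
python3 -m handwheel '[[[-1.5,0,0],[0,0,0]],[[-3.5,0,0],[0,0,-0.15]],[[-5.5,0,0],[0,0.03,-0.3]],[[-7.2,0,0],[-0.01,0.047,-0.47]],[[-8.1,0,0],[-0.013,0.047,-0.47]],[[-8.35,0.01,-0.02],[-0.013,0.047,-0.47]],[[-8.35,0.01,-0.02],[-0.013,0.047,-0.47]],[[-8.35,0.01,-0.02],[-0.013,0.047,-0.47]]]';python3 - <<'E'
from h import *
st()
plan([505.1,-339.4,201.5],1.5295)
cv2.imwrite("pics/wrist8.png",cv2.cvtColor(grab_frame("wrist"),cv2.COLOR_RGB2BGR))
E
```

```text
clock: 10.0
ee_pos: [505.5, -337.8, 350.7]
tool_rot: [-0.0, 0.721, 0.693, 0.0]
ft_force: [0.4, -0.2, -2.3]
finger_gap: 21.8
10.0 [ 505.5 -337.8  350.7] yaw 1.5306 toolz [-0.     0.001 -1.   ] [ 0.44 -0.18 -2.26] 21.8
shift [-0.067 -0.012  5.968] turn [-0.003 -0.003  0.006]
```

View pics/wrist8.png

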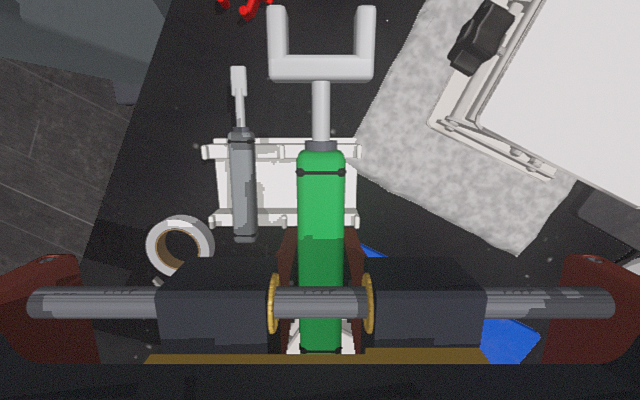

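Fork is unmoved in the grip (tines at (269..374, 5), as right after the grasp) and the rest lane is below it. Descending.

```bash
python3 -m handwheel '[[[-0.06,0,1.8],[0,0,0]],[[-0.06,0,3.6],[0,0,0]],[[-0.06,0,5.0],[0,0,0]],[[-0.06,-0.01,5.6],[0,0,0]],[[-0.06,-0.01,5.9],[0,0,0]],[[-0.06,-0.01,5.95],[0,0,0]],[[-0.06,-0.01,5.95],[0,0,0]]]'
```

```text
clock: 10.92
ee_pos: [505.7, -339.6, 203.3]
tool_rot: [0.001, 0.721, 0.693, 0.0]
ft_force: [0.2, -0.3, -0.8]
finger_gap: 21.7
```

```bash
python3 -m handwheel '[[[0,0,0.05],[0,0,0]],[[0,0,0.1],[0,0,0]],[[0,0,0.1],[0,0,0]]]'
```

```text
clock: 11.3
ee_pos: [505.7, -339.6, 200.9]
tool_rot: [0.001, 0.721, 0.693, 0.0]
ft_force: [0.1, 0.5, -1.4]
finger_gap: 21.7
```

```bash
python3 -m handwheel '[[[0,0,0],[0,0,0]],[[0,0,0],[0,0,0]],[[0,0,0],[0,0,0]],[[0,0,0],[0,0,0]]]' 56; python3 -m handwheel '[[[0,0,-0.6],[0,0,0]],[[0,0,-2.2],[0,0,0]],[[0,0,-4.2],[0,0,0]],[[0,0,-6.5],[0,0,0]],[[0,0,-7.5],[0,0,0]],[[0,0,-7.5],[0,0,0]]]'; python3 - <<'E'
from h import *
st()
for n in("wrist","top","scene"):
    cv2.imwrite(f"pics/{n}9.png",cv2.cvtColor(grab_frame(n),cv2.COLOR_RGB2BGR))
crop("pics/scene9.png","pics/sB9.png",210,100,220,180,3.4)
E
python3 fit2.py 9
```

```text
clock: 11.8
ee_pos: [505.7, -339.6, 200.9]
tool_rot: [0.001, 0.721, 0.693, 0.0]
ft_force: [0.6, 0.3, -0.1]
finger_gap: 55.4
clock: 12.55
ee_pos: [505.7, -339.7, 391.8]
tool_rot: [0.004, 0.721, 0.693, 0.001]
ft_force: [-0.3, 0.2, -0.7]
finger_gap: 55.8
12.55 [ 505.7 -339.7  391.8] yaw 1.5307 toolz [ 0.006 -0.004 -1.   ] [-0.25  0.22 -0.68] 55.8
(array([558.77734708,  63.48554342,  45.37352016,   1.47676299]), np.float64(37.92027091393386)) (array([563.88988016, 108.66048266,  46.37100921,   1.43531874]), np.float64(26.038338886001178)) [ 5.11253308 45.17493924  0.99748905]
```

View pics/wrist9.png

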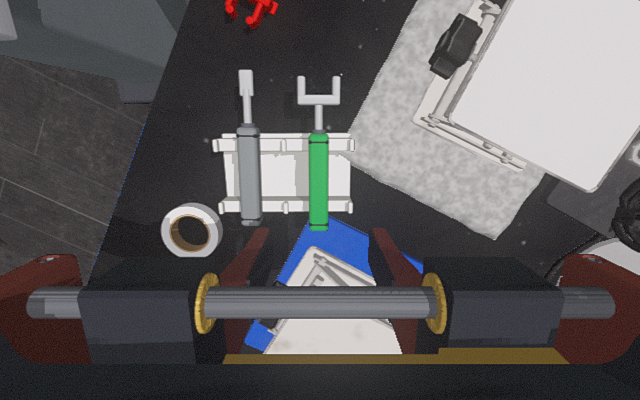

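View pics/sB9.png

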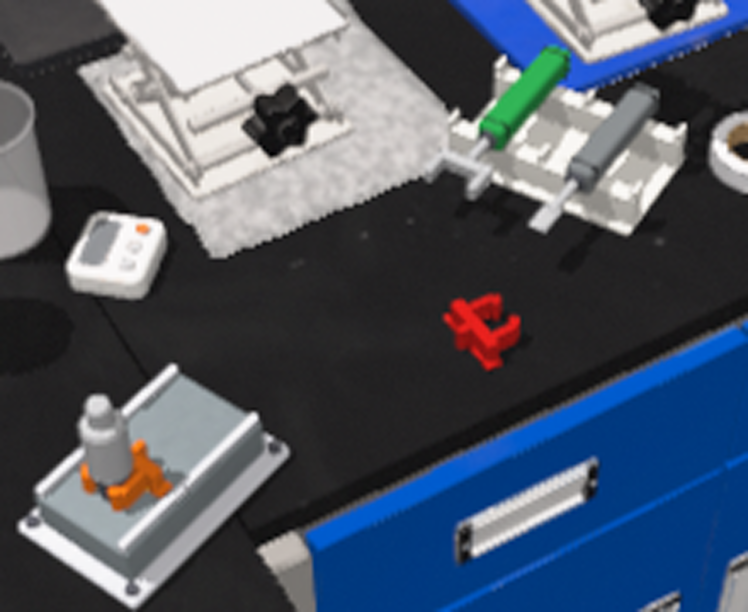

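View pics/top9.png

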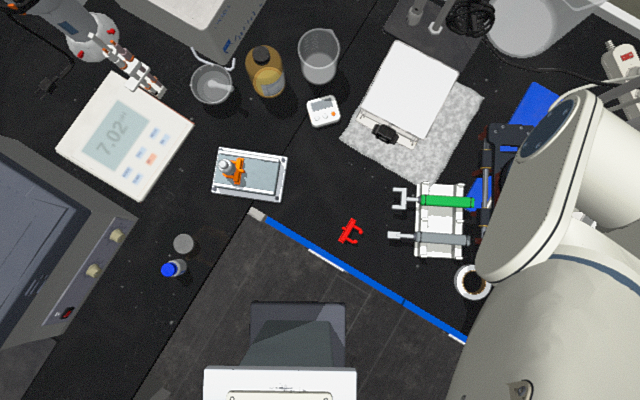

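```bash
python3 -c "
from station import robot
print(robot.close_job())"
```

```text
the job is handed in; nothing more can be done
None
```

I pushed the orange clip onto the spindle's neck with the fork, laid the fork back in its lane of the rest, and handed the job in at about 13 s on the clock. No verdict was reported.

- **Clip:** Push force fell to near zero, then rose sharply to 31 N, which is well above the 5–9 N snap force, so I took it as home. The fork tips were then about 22 mm behind the spindle axis, against 21 mm expected. The last picture fit puts the clip about 2 mm from my estimate of the axis, both horizontally and in height. That is within the measuring error, but I had no more exact check on the spindle's position. I judged flatness only by eye; the clip looked flat.
- **Tools:** After release the fork and the flat-bladed tool looked unchanged in the top view, and the fork was let go within about 1 mm of where I gripped it. The flat-bladed tool was not touched.
- **Robot:** The gripper was open and about 190 mm above the rest at hand-in, touching nothing. The fingers stayed behind the clip throughout.

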